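# Stack the lens caddy on the sprung hanging tray the right way round

## Task

Stack the loaded caddy on the tray hanging from the peg board's sprung hanger, turned end for end against the tray so that its foot stands level on the tray's ledges instead of nesting down over the lens case. Keep hold until the spring has dipped, carries the whole weight and has settled, then let go so that the caddy neither drops nor bounces; never force the hanger down to its stop. Leave the cup, lens remover, travel bottle and mug where they stand.

Things in the scene. Friction and masses are not known exactly. Their poses are not given: they have to be found in the camera images.
- caddy: Loaded white stack-nest caddy on the ledge, 0.2 to 0.6 kg (differs each run), balanced near its middle. Rim 138 x 94 mm (x by y), foot 120 x 76 mm, 55 mm high, wall 3 mm. Origin: centre of the underside; x along the length, z up. Each long side has two columns pressed in (24 mm wide grooves outside, ledges inside) at x = -38 and +14 mm. It may trade places with the cup
- caddy_grip (a point): Point to pinch the caddy: its upright grip plate, 70 mm long along the caddy's x, 10 mm thick along its y, 93 mm high from the underside (38 mm above the rim). This point is on the plate's middle, 78 mm above the underside; axes as the caddy's
- hung_tray_floor (a point): Centre of the underside of the hung lower tray, 100 mm above the ledge unloaded; moves with it. White, same walls, foot, columns and axes as the caddy (x along, y towards the peg board), no grip plate; a grey lens case lies in it. With x axes the same way the caddy nests, underside about 22 mm above this point
- hung_tray_seat (a point): Centre of the level of the tray's four ledges (tops of its columns, x = -38 and +14 mm), 46 mm above the tray's underside and 9 mm below its rim. With its x axis opposite to the tray's, the caddy's foot stands on the ledges, underside at this point, with about 4.5 mm of play each way
- hung_tray (a joint): Dip of the sprung hanger carrying the tray, m: 0 unloaded, grows straight down, stop at 0.065. 150 N per m (6.7 mm per newton), lightly damped: the caddy makes it dip 13 to 39 mm depending on its mass. Let go more than about 3 mm above or below the balance point, it bounces
- board: Fixed white peg board on feet, 270 mm wide, top 245 mm above the ledge; a yellow lens case and tweezers hang on it. Origin on the ledge right below the tray's centre, axes as the tray's; its face is 110 mm from there towards +y
- cup: Clear glass cup, 72 mm across, 90 mm high, origin at the centre of its underside, z up; leave alone
- remover: Mint silicone lens remover standing on its foot, 36 mm across, 62 mm high, origin at the centre of its underside, z up; leave alone
- travel_bottle: Closed translucent travel bottle, 42 mm across, 100 mm high, origin at the centre of its underside, z up; leave alone
- mug: White ceramic mug, 72 mm across, 85 mm high, handle at +y, origin at the centre of its underside, z up; leave alone

How it is judged:
On the way:
1. the caddy stands on the tray's ledges, still held, with the spring dipped under it by more than 6 mm and everything at rest for 0.3 s (z of caddy in the frame of hung_tray_floor between 0.042 and 0.05 m and horizontal distance between caddy and hung_tray_floor below 0.009 m and angle between caddy's own z axis and vertical below 0.06 rad and angle between the x axis of caddy and the x axis of hung_tray_floor, either way round below 0.14 rad and value of joint hung_tray above 0.006 m and linear speed of caddy below 0.02 m/s and contact force between the fingers and caddy above 0.5 N), for 0.3 s.
At the end, for the whole second after the job is handed in: The caddy, released and at rest, stands on the hung tray's ledges: undersides 42 to 50 mm apart, centred within 9 mm, tilt under 0.06 rad, lengths aligned within 0.14 rad, hanger dipped over 6 mm. Cup, remover, travel bottle and mug within 25 mm of their starts (z of caddy in the frame of hung_tray_floor between 0.042 and 0.05 m and horizontal distance between caddy and hung_tray_floor below 0.009 m and angle between caddy's own z axis and vertical below 0.06 rad and angle between the x axis of caddy and the x axis of hung_tray_floor, either way round below 0.14 rad and value of joint hung_tray above 0.006 m and linear speed of caddy below 0.02 m/s and contact force between the fingers and caddy below 0.05 N and distance of each of cup, remover, travel_bottle, mug from where it was at the start of the episode below 0.025 m); the robot touches nothing.
It fails at once if the caddy was let go at the tray before the spring balanced it: with no finger on it, it dropped or bounced at more than 65 mm/s (contact force between the fingers and caddy below 0.02 N and horizontal distance between caddy and hung_tray_floor below 0.05 m and z of caddy in the frame of hung_tray_floor above 0.01 m and linear speed of caddy above 0.065 m/s).
It fails at once if the hanger was forced down to near its stop (dip over 56 mm) (value of joint hung_tray above 0.056 m).
It fails at once if the cup, remover, travel bottle or mug was shifted by more than 25 mm or tipped by more than 0.3 rad (distance of any of cup, remover, travel_bottle, mug from where it was at the start of the episode above 0.025 m or angle between any of cup, remover, travel_bottle, mug's own z axis and vertical above 0.3 rad).
It also fails if it takes over 45 s, if anything falls off the work surface, if the arm or the gripper's body presses on something with over 40 N, if the wrist force passes 120 N, or if a joint passes its speed limit or range.

## Robot

A 6-joint arm with a two-finger parallel gripper is mounted at the origin on the work surface. World frame = base frame: x ahead of the robot, y to its left, z up, the work surface at z = 0. Lengths are in m, angles in rad, forces in N, time in s.
With the tool pointing down it reaches from about 0.225 to 0.875 m from the base axis. Payload 3.4 kg.
Tool frame: the origin (TCP) lies between the finger pads; the fingertips stand 8 mm ahead of it and the grasp point (between the pads) lies 11 mm behind it; z points along the fingers, y is the line along which they close (so a half turn about z gives the same grasp; the last joint's range is limited). The gripper opens to 85 mm and grips with 20 to 120 N. Pads are 22 mm wide; open, the fingers measure 114 mm over their backs; the gripper's body (76 mm by 85 mm) begins 54 mm behind the grasp point. The pads swing forward as they close: fully open they stand 13 mm farther back than shut.
Start: joints at [1.036, 0.276, 1.505, -0, 1.361, -0.121], TCP at [0.231, 0.526, 0.239] pointing down, gripper open.
Joint ranges: [-2.89, 2.89], [-0.75, 2.08], [0.22, 2.7], [-1.18, 4.32], [0.11, 2.71], [-2.7, 2.7]. Speed limits (rad/s): [2.57, 2.57, 3.14, 3.14, 3.14, 3.14].

## Interface

Orientations are given as a unit quaternion [w, x, y, z].
In Python, from rig import manip, optics, finder gives the robot as it stands.
- The arm moves only by the tool servo_tool, never from a script. Its argument "increments" is a list of rows, each a list of 7 numbers: the shift along the tool's x, y, z in cm, then the turn, a rotation vector about the tool's x, y, z in degrees, then the closure, from -1 (fully open) to 1 (shut). In form: [[x, y, z, rx, ry, rz, gripper], ...]. A call has exactly 5 rows; each row shifts and turns the commanded pose from where the row before left it, along the tool's axes as they then stand; what a row does not reach is not made up. A row lasts 1/10 s, in which the tool goes at most 50 mm and 8.59 degrees, less where a joint would pass 70% of its speed; a pose out of reach is approached as far as the arm can. A call is refused whole if a number of a shift passes 5 or a number of a turn 8.59, either way. A call with a gripper value outside its range is refused whole. The fingers move at their own pace and stop on an object; "squeeze" is the grip in N (left out, the last holds). Time passes only in rows, so rows that do not move let the fingers close, or fill a call up. It gives the time, the measured TCP pose, the force, the opening and the grip force at its end, in the units of the state.
- manip.get_state(): the state, without advancing time (a new reading comes with each control period).
- optics.get_image(name): name is "scene" or "top"; returns the picture (480x640x3 uint8, red, green, blue); there is no depth.
- optics.get_calibration(name): a dict with "fov_y" (degrees; the focal length in pixels is half the picture's height over the tangent of half this angle, whatever the lens; pixels are square), "cx", "cy" (the principal point, pixels), "dist_coeffs" ([k1, k2, p1, p2, k3] as OpenCV has them; the pictures are not rectified), "world_to_cam" (4x4, takes a point from world to camera coordinates). Camera axes: x right, y down, z forward; pixel columns grow to the right and rows downward; lengths in m; the calibration is good to about 2 mm. A picture is of the moment at which its call begins. get_calibration takes no time and is no camera call.
- manip.sign_off(): hands the job in; it is judged then, once.
Trained networks look in the newest picture that a camera, given by its name, has taken for a name from the list of things; names that differ only in an ending like _2 or _b are one class to them, and where a whole thing is asked for, a point or a joint stands for the part that bears it (a point fixed in the world has none). Each returns a list of dicts, best first, with "p" (0 to 1); they miss things now and then, are a little off and sometimes report something else, mostly with a low value. They report only what shows in the picture. A call takes as long as a camera call.
- finder.silhouettes(label, camera): "region" (480x640 bool, what is visible of it) and "box" ([centre column, centre row, width, height] in pixels, round what is visible of it).
- finder.tip_of(label, camera): "at" ([column, row] in pixels: a listed point, or the origin of a listed thing).
The state is a dict: "clock": time; "qpos": joint angles; "qd": joint speeds; "effort": joint torques, N m; "position": TCP position; "ee_rot": TCP orientation; "contact_force": force on the tool from outside, world axes, zero at the start; "moment": the same for the moment, N m; "width": finger opening in m; "gripper_force": force on a finger pad.
Only numpy, scipy, OpenCV 4.12 (cv2) and the standard library are available. Lean on these libraries where they do the work, as an engineer would, in place of code of your own. Each camera call takes 0.05 s, during which the arm holds its last target. There are 200 camera calls.

## Working session

There is one attempt and no reset: what is moved stays moved. The work goes in short steps, Python scripts to look and compute and a tool call to move; the robot and the scene stay as the last step left them, time stands still between calls to the robot, and variables do not carry over. Pictures are saved under pics/ and viewed, at most 10 in all, crops included, and the job is handed in when it is done.

Besides the shell and the picture viewer there is one more tool, called after "Emit:" by a JSON object that holds its "name" and its "arguments". servo_tool: Moves the arm, as the interface text tells. Its arguments: {"type":"object","properties":{"increments":{"type":"array","items":{"type":"array","items":{"type":"number"}}},"squeeze":{"type":"number"}},"required":["increments"]}

```bash
mkdir -p pics
cat > h.py <<'E'
import numpy as np, cv2
from rig import manip, optics, finder
def cal(n):
    c=optics.get_calibration(n); f=240/np.tan(np.radians(c["fov_y"])/2)
    K=np.array([[f,0,c["cx"]],[0,f,c["cy"]],[0,0,1]]); return K,np.array(c["dist_coeffs"],float),np.array(c["world_to_cam"])
def ray(n,px):
    K,d,T=cal(n); u=cv2.undistortPoints(np.array([[px]],float),K,d)[0,0]
    R,t=T[:3,:3],T[:3,3]; return -R.T@t, R.T@np.array([u[0],u[1],1])
def at_z(n,px,z):
    o,v=ray(n,px); return o+v*(z-o[2])/v[2]
def proj(n,P):
    K,d,T=cal(n); return cv2.projectPoints(np.array(P,float).reshape(-1,1,3),cv2.Rodrigues(T[:3,:3])[0],T[:3,3],K,d)[0][:,0]
def tri(pa,pb):
    A=np.zeros((3,3));b=np.zeros(3);R=[]
    for n,p in(("scene",pa),("top",pb)):
        o,v=ray(n,p);v=v/np.linalg.norm(v);M=np.eye(3)-np.outer(v,v);A+=M;b+=M@o;R.append((o,v))
    x=np.linalg.solve(A,b); return x,[np.linalg.norm(np.cross(x-o,v)) for o,v in R]
def save(n,name):
    im=optics.get_image(n); cv2.imwrite(f"pics/{name}.png",im[:,:,::-1]); return im
E
python3 - <<'E'
from h import *
np.set_printoptions(precision=4,suppress=True)
for n in("scene","top"): save(n,n+"0"); print(n,ray(n,(320,240)))
for l in["caddy","caddy_grip","hung_tray_floor","hung_tray_seat","board","cup","remover","travel_bottle","mug"]:
    r={n:finder.tip_of(l,n)[:2] for n in("scene","top")}
    print(l,{n:[(np.round(q["at"],1),round(q["p"],2)) for q in v] for n,v in r.items()})
    if r["scene"] and r["top"]: print("  ",*tri(r["scene"][0]["at"],r["top"][0]["at"]))
print(manip.get_state())
E
```

```text
scene (array([1.1403, 0.3841, 0.6725]), array([-0.6391, -0.4783, -0.6025]))
top (array([ 0.4755, -0.0282,  1.1721]), array([ 0.0494,  0.031 , -0.9988]))
caddy {'scene': [(array([327. , 268.6]), 0.69)], 'top': [(array([359.8, 255. ]), 0.63)]}
   [ 0.4999 -0.0774  0.0058] [np.float64(0.0015911180181620629), np.float64(0.0015911180181621412)]
caddy_grip {'scene': [(array([325.5, 236.8]), 0.55)], 'top': [(array([363.6, 250. ]), 0.84)]}
   [ 0.5063 -0.0793  0.0872] [np.float64(0.001502184817231664), np.float64(0.001502184817231679)]
hung_tray_floor {'scene': [(array([489.8, 288.3]), 0.97)], 'top': [(array([204. , 265.1]), 0.95)]}
   [0.4846 0.2341 0.1038] [np.float64(0.0002697545148999391), np.float64(0.00026975451489991365)]
hung_tray_seat {'scene': [(array([496.2, 270. ]), 0.6)], 'top': [(array([196.9, 263.6]), 0.62)]}
   [0.4873 0.2375 0.146 ] [np.float64(8.984942498160041e-05), np.float64(8.98494249816224e-05)]
board {'scene': [], 'top': [(array([213.7, 266.6]), 0.84)]}
cup {'scene': [(array([231.8, 243.8]), 0.57)], 'top': []}
remover {'scene': [(array([222.8, 312.8]), 0.88)], 'top': 
[... 297 characters left out ...]
p.float64(0.0010795014537357869)]
mug {'scene': [(array([276.7, 365.2]), 0.68)], 'top': [(array([324.6, 144.8]), 0.72)]}
   [ 0.7407 -0.0072  0.001 ] [np.float64(0.0006704021022135508), np.float64(0.0006704021022134707)]
{'clock': 1.0, 'qpos': array([ 1.036 ,  0.2759,  1.5049,  0.    ,  1.3607, -0.121 ]), 'qd': array([ 0.0008, -0.0002,  0.0004,  0.0008,  0.0009,  0.0021]), 'effort': array([  0.0008, -41.6659, -24.6103,  -0.0002,   0.    ,  -0.    ]), 'position': array([0.2312, 0.5265, 0.2393]), 'ee_rot': array([0.    , 0.2055, 0.9787, 0.0001]), 'contact_force': array([ 0.118 , -0.6023,  0.1168]), 'moment': array([ 0.034 ,  0.0041, -0.0213]), 'gripper_force': 0.0, 'width': 0.0850965021633461}
```

View pics/scene0.png

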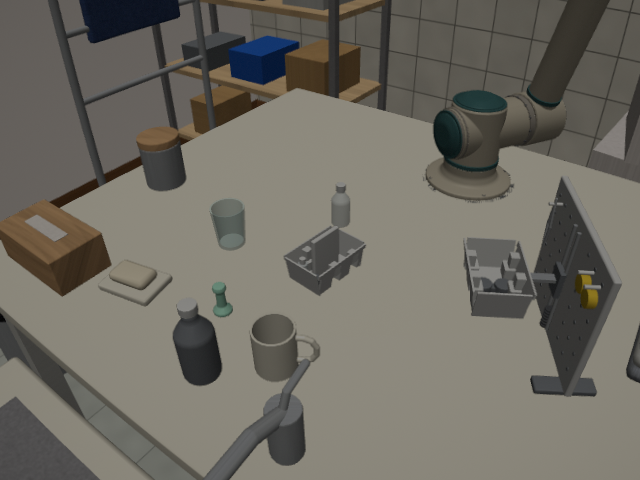

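View pics/top0.png

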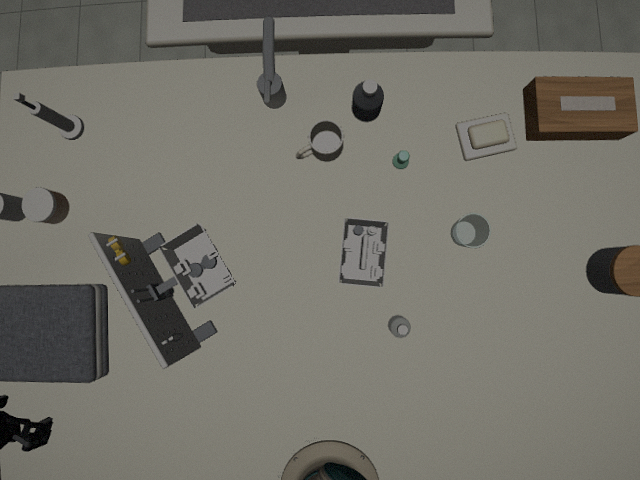

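Run:
```python
from h import *
a=cv2.imread("pics/top0.png"); s=cv2.imread("pics/scene0.png")
f=lambda im,x,y:cv2.convertScaleAbs(cv2.resize(im[y:y+100,x:x+100],(400,300) if 0 else (300,300),interpolation=cv2.INTER_CUBIC),alpha=1.4)
g=lambda im,x,y,w=90:cv2.convertScaleAbs(cv2.resize(im[y:y+w*3//4,x:x+w],(400,300),interpolation=cv2.INTER_CUBIC),alpha=1.3)
cv2.imwrite("pics/c1.png",np.vstack([np.hstack([g(a,315,217,100),g(a,148,220,120)]),np.hstack([g(s,275,222,100),g(s,445,228,120)])]))
```

```text
(no output)
```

View pics/c1.png

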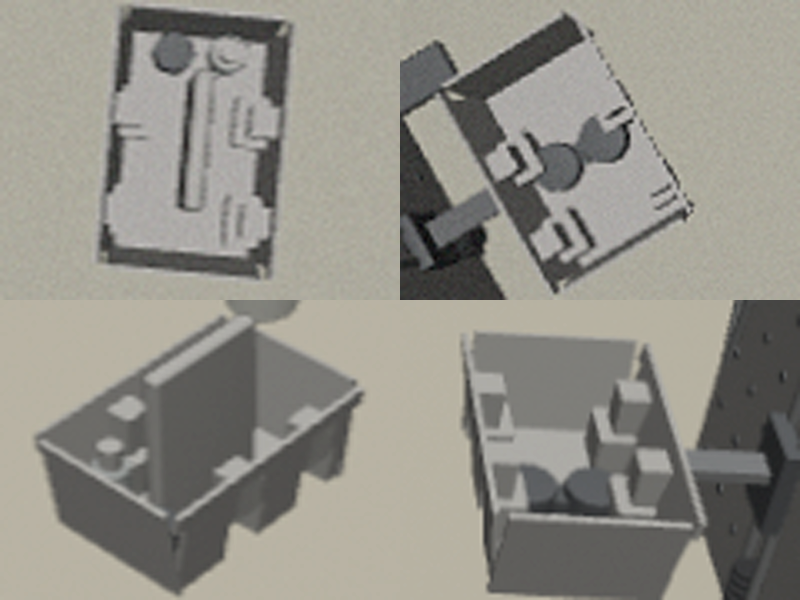

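```bash
cat >> h.py <<'E'
from scipy.optimize import minimize
def box(L,W,z): return [[sx*L/2,sy*W/2,z] for sx,sy in((1,1),(-1,1),(-1,-1),(1,-1))]
FR=np.array(box(.138,.094,.055)+box(.120,.076,0)); PL=np.array(box(.070,.010,.093)+box(.070,.010,.03))
def place(P,x,y,z,a):
    c,s=np.cos(a),np.sin(a); return P@np.array([[c,-s,0],[s,c,0],[0,0,1]]).T+[x,y,z]
def render(n,q,plate,S=4):
    m=np.zeros((480*S,640*S),np.uint8)
    for P in([FR,PL] if plate else [FR]):
        h=cv2.convexHull(proj(n,place(P,*q)).astype(np.float32))
        cv2.fillPoly(m,[np.round((h+.5)*S*16-8).astype(int)],1,shift=4)
    return cv2.resize(m.astype(np.float32),(640,480),interpolation=cv2.INTER_AREA)
def fit(masks,x,y,z,a,plate,freez=False):
    def c(p):
        q=(x+p[0]/100,y+p[1]/100,z+(p[3]/100 if freez else 0),a+p[2]/10); s=0
        for n,m in masks.items():
            r=render(n,q,plate); s+=1-np.minimum(r,m).sum()/np.maximum(r,m).sum()
        return s
    k=4 if freez else 3
    r=minimize(c,np.zeros(k),method="Nelder-Mead",options=dict(initial_simplex=np.vstack([np.zeros(k),np.eye(k)]),xatol=.01,fatol=1e-4,maxiter=150))
    p=r.x; return np.array([x+p[0]/100,y+p[1]/100,z+(p[3]/100 if freez else 0),a+p[2]/10]),r.fun
def overlay(im,n,q,plate,col):
    for P in([FR[:4],FR[4:],PL[:4]] if plate else [FR[:4],FR[4:]]):
        cv2.polylines(im,[np.round(proj(n,place(P,*q))*16).astype(int)],True,col,1,cv2.LINE_AA,4)
E
python3 - <<'E'
from h import *
np.set_printoptions(precision=4,suppress=True)
ims={n:cv2.imread(f"pics/{n}0.png") for n in("scene","top")}
for l,x,y,z,a,pl in(("caddy",.502,-.078,0,-.05,True),("hung_tray_floor",.486,.235,.1,.55,False)):
    M={}
    for n in("scene","top"):
        r=finder.silhouettes(l,n); 
        if r: M[n]=r[0]["region"].astype(np.float32); print(l,n,r[0]["p"],np.round(r[0]["box"],1),M[n].sum())
    for k in M:
        print(k,*fit({k:M[k]},x,y,z,a,pl))
    q,e=fit(M,x,y,z,a,pl); print("both",q,e); print("freez",*fit(M,*q,pl,True))
    for n in ims:
        cs,_=cv2.findContours((M[n]>0).astype(np.uint8),0,2); 
        overlay(ims[n],n,q,pl,(0,0,255)); cv2.drawContours(ims[n],cs,-1,(0,255,0),1) if n=="scene" else 0
a,s=ims["top"],ims["scene"]
g=lambda im,x,y,w=90:cv2.convertScaleAbs(cv2.resize(im[y:y+w*3//4,x:x+w],(400,300),interpolation=cv2.INTER_CUBIC),alpha=1.3)
cv2.imwrite("pics/c2.png",np.vstack([np.hstack([g(a,315,217,100),g(a,148,220,120)]),np.hstack([g(s,275,222,100),g(s,445,228,120)])]))
E
```

```text
caddy scene 0.88 [324.1 259.4  81.6  70.1] 3412.0
caddy top 0.81 [362.9 253.2  48.9  67.8] 2996.0
scene [ 0.5042 -0.0819  0.     -0.1125] 0.047914981842041016
top [ 0.504  -0.0812  0.     -0.107 ] 0.05007666349411011
both [ 0.504  -0.0819  0.     -0.1123] 0.10035943984985352
freez [ 0.5039 -0.0819 -0.0001 -0.1116] 0.09995204210281372
hung_tray_floor scene 0.59 [513.6 277.1 105.2  83.9] 5354.0
hung_tray_floor top 0.71 [191.4 267.8  93.1  86.1] 4055.0
scene [0.4843 0.237  0.1    0.5294] 0.14531826972961426
top [0.4839 0.2369 0.1    0.5236] 0.11666184663772583
both [0.4839 0.2367 0.1    0.5243] 0.263588011264801
freez [0.4838 0.2368 0.0996 0.5243] 0.26253557205200195
```

View pics/c2.png

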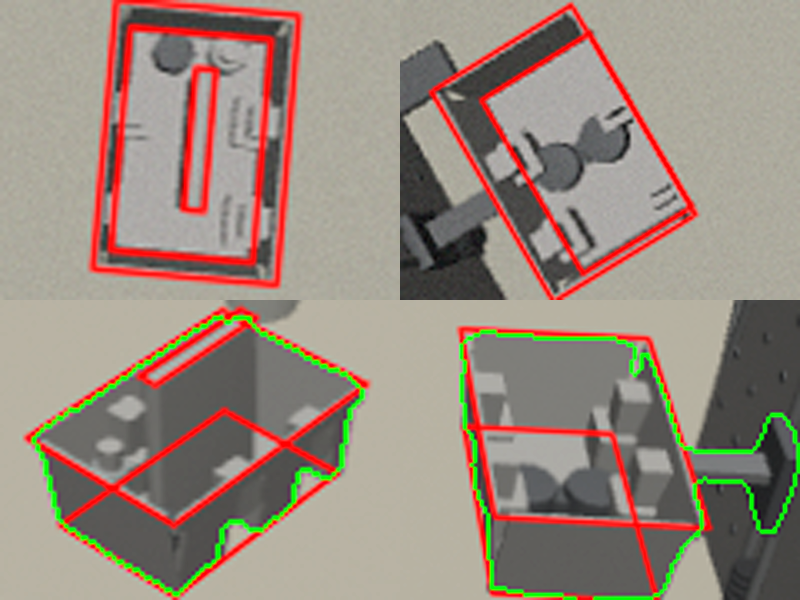

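Emit:
{"name": "servo_tool", "arguments": {"increments": [[0, 0, -2, 0, 0, -3.46, -1], [0, 0, -2, 0, 0, -3.46, -1], [0, 0, -2, 0, 0, -3.46, -1], [0, 0, -2, 0, 0, -3.46, -1], [0, 0, -2, 0, 0, -3.46, -1]]}}

```text
clock: 1.7
position: [0.2312, 0.5264, 0.3402]
ee_rot: [0.0, 0.055, 0.999, 0.0]
contact_force: [-0.2, -0.3, -0.6]
width: 0.0854
gripper_force: 0.0
```

Emit:
{"name": "servo_tool", "arguments": {"increments": [[-2.26, -3.82, 0, 0, 0, 0, -1], [-2.26, -3.82, 0, 0, 0, 0, -1], [-2.26, -3.82, 0, 0, 0, 0, -1], [-2.26, -3.82, 0, 0, 0, 0, -1], [-2.26, -3.82, 0, 0, 0, 0, -1]]}}

```text
clock: 2.2
position: [0.3225, 0.3225, 0.3394]
ee_rot: [0.0, 0.056, 0.998, 0.0]
contact_force: [1.1, -0.2, -0.6]
width: 0.0852
gripper_force: 0.0
```

Emit:
{"name": "servo_tool", "arguments": {"increments": [[-2.26, -3.82, 0, 0, 0, 0, -1], [-2.26, -3.82, 0, 0, 0, 0, -1], [-2.26, -3.82, 0, 0, 0, 0, -1], [-2.26, -3.82, 0, 0, 0, 0, -1], [-2.26, -3.82, 0, 0, 0, 0, -1]]}}

```text
clock: 2.7
position: [0.4135, 0.1199, 0.3396]
ee_rot: [0.001, 0.056, 0.998, 0.0]
contact_force: [0.1, 0.0, -0.0]
width: 0.0851
gripper_force: 0.0
```

Emit:
{"name": "servo_tool", "arguments": {"increments": [[-2.26, -3.82, 0, 0, 0, 0, -1], [-2.26, -3.82, 0, 0, 0, 0, -1], [-2.26, -3.82, 0, 0, 0, 0, -1], [-2.26, -3.82, 0, 0, 0, 0, -1], [-2.26, -3.82, 0, 0, 0, 0, -1]]}}

```text
clock: 3.2
position: [0.5046, -0.0826, 0.3395]
ee_rot: [0.0, 0.056, 0.998, 0.0]
contact_force: [-0.2, 0.4, 0.7]
width: 0.0856
gripper_force: 0.0
```

```bash
cat >> h.py <<'E'
from scipy.spatial.transform import Rotation as Ro
def todo(x,y,z,yawdeg):
    """tool shift (cm) in the axes after turning / now, and turn (deg)"""
    s=manip.get_state(); R=Ro.from_quat(np.roll(s["ee_rot"],-1))
    G=Ro.from_euler("ZX",[yawdeg,180],degrees=True); d=np.array([x,y,z])-s["position"]
    print("t",s["clock"],"pos",s["position"],"F",s["contact_force"],"w",s["width"],"gf",s["gripper_force"],"q6",s["qpos"][5])
    print("shift now-axes",R.inv().apply(d)*100,"goal-axes",G.inv().apply(d)*100,"turn",(R.inv()*G).as_rotvec(degrees=True))
E
python3 - <<'E'
from h import *
np.set_printoptions(precision=4,suppress=True)
todo(.504,-.082,.067,173.6)
E
```

```text
t 3.2 pos [ 0.5046 -0.0826  0.3395] F [-0.1519  0.3999  0.6903] w 0.08563133765418762 gf 0.0 q6 -1.75722248313596
shift now-axes [ 0.0796  0.0467 27.2464] goal-axes [ 0.0625  0.0543 27.2464] turn [ 0.0159  0.036  -0.0341]
```

Emit:
{"name": "servo_tool", "arguments": {"increments": [[0.06, 0.05, 4.5, 0, 0, 0, -0.2], [0, 0, 4.5, 0, 0, 0, -0.2], [0, 0, 4.5, 0, 0, 0, -0.2], [0, 0, 4.5, 0, 0, 0, -0.2], [0, 0, 3, 0, 0, 0, -0.2]]}}

```text
clock: 3.7
position: [0.5019, -0.0798, 0.1264]
ee_rot: [-0.002, 0.056, 0.998, 0.0]
contact_force: [0.4, 0.7, 0.0]
width: 0.0513
gripper_force: 0.0
```

Emit:
{"name": "servo_tool", "arguments": {"increments": [[0, 0, 2, 0, 0, 0, -0.2], [0, 0, 1.5, 0, 0, 0, -0.2], [0, 0, 1.5, 0, 0, 0, -0.2], [0, 0, 1, 0, 0, 0, -0.2], [0, 0, 0, 0, 0, 0, -0.2]]}}

```text
clock: 4.2
position: [0.5027, -0.0799, 0.0681]
ee_rot: [-0.001, 0.056, 0.998, 0.0]
contact_force: [-0.2, 0.4, 0.3]
width: 0.0516
gripper_force: 0.0
```

Emit:
{"name": "servo_tool", "arguments": {"increments": [[0, 0, 0, 0, 0, 0, 0.3], [0, 0, 0, 0, 0, 0, 0.6], [0, 0, 0, 0, 0, 0, 0.8], [0, 0, 0, 0, 0, 0, 1], [0, 0, 0, 0, 0, 0, 1]], "squeeze": 40}}

```text
clock: 4.7
position: [0.504, -0.0805, 0.0698]
ee_rot: [0.001, 0.056, 0.998, -0.0]
contact_force: [0.1, -1.8, 1.5]
width: 0.0094
gripper_force: 42.1
```

Run:
```python
from h import *
np.set_printoptions(precision=4,suppress=True)
todo(.504,-.082,.067,173.6)
```

```text
t 4.7 pos [ 0.504  -0.0805  0.0698] F [ 0.1076 -1.84    1.4649] w 0.009414098191104331 gf 42.121562361717224 q6 -1.7534543500518143
shift now-axes [-0.015  -0.1481  0.2762] goal-axes [-0.0153 -0.1482  0.2761] turn [-0.0286  0.0725 -0.0028]
```

Emit:
{"name": "servo_tool", "arguments": {"increments": [[0, 0, -1, 0, 0, 0, 1], [0, 0, -2, 0, 0, 0, 1], [0, 0, -3, 0, 0, 0, 1], [0, 0, -3, 0, 0, 0, 1], [0, 0, -3, 0, 0, 0, 1]], "squeeze": 60}}

```text
clock: 5.2
position: [0.5024, -0.0794, 0.19]
ee_rot: [-0.001, 0.056, 0.998, 0.001]
contact_force: [0.9, -0.5, -5.5]
width: 0.0089
gripper_force: 59.8
```

Emit:
{"name": "servo_tool", "arguments": {"increments": [[0, 0, -3, 0, 0, 0, 1], [0, 0, -3, 0, 0, 0, 1], [0, 0, -3, 0, 0, 0, 1], [0, 0, -2, 0, 0, 2, 1], [0, 0, 0, 0, 0, 4, 1]]}}

```text
clock: 5.7
position: [0.5044, -0.08, 0.3025]
ee_rot: [0.003, 0.109, 0.994, -0.0]
contact_force: [0.8, 0.3, -5.6]
width: 0.009
gripper_force: 60.1
```

Emit:
{"name": "servo_tool", "arguments": {"increments": [[0, 0, 0, 0, 0, 7, 1], [0, 0, 0, 0, 0, 7, 1], [0, 0, 0, 0, 0, 7, 1], [0, 0, 0, 0, 0, 7, 1], [0, 0, 0, 0, 0, 7, 1]]}}

```text
clock: 6.2
position: [0.5024, -0.0795, 0.2986]
ee_rot: [-0.002, 0.404, 0.915, 0.0]
contact_force: [0.5, 0.0, -5.9]
width: 0.0092
gripper_force: 59.9
```

Emit:
{"name": "servo_tool", "arguments": {"increments": [[0, 0, 0, 0, 0, 7, 1], [0, 0, 0, 0, 0, 7, 1], [0, 0, 0, 0, 0, 7, 1], [0, 0, 0, 0, 0, 7, 1], [0, 0, 0, 0, 0, 7, 1]]}}

```text
clock: 6.7
position: [0.5024, -0.0795, 0.2986]
ee_rot: [-0.002, 0.661, 0.751, -0.0]
contact_force: [-0.3, 0.1, -5.6]
width: 0.0089
gripper_force: 59.9
```

Emit:
{"name": "servo_tool", "arguments": {"increments": [[0, 0, 0, 0, 0, 7, 1], [0, 0, 0, 0, 0, 7, 1], [0, 0, 0, 0, 0, 7, 1], [0, 0, 0, 0, 0, 7, 1], [0, 0, 0, 0, 0, 4.5, 1]]}}

```text
clock: 7.2
position: [0.5024, -0.0795, 0.2986]
ee_rot: [-0.001, 0.844, 0.536, -0.001]
contact_force: [0.6, -0.5, -5.4]
width: 0.009
gripper_force: 59.9
```

Run:
```python
from h import *
np.set_printoptions(precision=4,suppress=True)
todo(.484,.2368,.30,30.1)
```

```text
t 7.2 pos [ 0.5024 -0.0795  0.2986] F [ 0.626  -0.4753 -5.4412] w 0.009039345102470796 gf 59.93399620056152 q6 0.14415559239612985
shift now-axes [ 27.8523 -15.0951  -0.0812] goal-axes [ 14.2677 -28.2849  -0.1369] turn [-0.1785  0.0371 34.7763]
```

Emit:
{"name": "servo_tool", "arguments": {"increments": [[0, 0, 0, 0, 0, 7, 1], [0, 0, 0, 0, 0, 7, 1], [0, 0, 0, 0, 0, 7, 1], [0, 0, 0, 0, 0, 7, 1], [0, 0, 0, 0, 0, 6.8, 1]]}}

```text
clock: 7.7
position: [0.5024, -0.0794, 0.2986]
ee_rot: [-0.001, 0.966, 0.259, -0.001]
contact_force: [-0.1, -0.0, -5.5]
width: 0.0092
gripper_force: 59.9
```

Emit:
{"name": "servo_tool", "arguments": {"increments": [[1, -2, 0, 0, 0, 0, 1], [1.5, -3, 0, 0, 0, 0, 1], [1.5, -3, 0, 0, 0, 0, 1], [1.5, -3, 0, 0, 0, 0, 1], [1.5, -3, 0, 0, 0, 0, 1]]}}

```text
clock: 8.2
position: [0.4919, 0.0775, 0.2987]
ee_rot: [-0.001, 0.965, 0.261, -0.001]
contact_force: [0.2, 0.5, -5.5]
width: 0.0089
gripper_force: 60.1
```

Emit:
{"name": "servo_tool", "arguments": {"increments": [[1.5, -3, 0, 0, 0, 0, 1], [1.5, -3, 0, 0, 0, 0, 1], [1.5, -3, 0, 0, 0, 0, 1], [1.5, -3, 0, 0, 0, 0, 1], [1.2, -2.2, 0, 0, 0, 0, 1]]}}

```text
clock: 8.7
position: [0.4821, 0.237, 0.2987]
ee_rot: [-0.001, 0.965, 0.262, -0.001]
contact_force: [0.6, -0.4, -5.4]
width: 0.0092
gripper_force: 60.1
```

Emit:
{"name": "servo_tool", "arguments": {"increments": [[0, 0, 0, 0, 0, 0, 1], [0, 0, 0, 0, 0, 0, 1], [0, 0, 0, 0, 0, 0, 1], [0, 0, 0, 0, 0, 0, 1], [0, 0, 0, 0, 0, 0, 1]]}}

```text
clock: 9.2
position: [0.484, 0.2341, 0.2993]
ee_rot: [0.0, 0.965, 0.261, -0.0]
contact_force: [0.6, 0.1, -5.6]
width: 0.0091
gripper_force: 60.3
```

Run:
```python
from h import *
np.set_printoptions(precision=4,suppress=True)
todo(.484,.2368,.30,30.1)
ims={n:save(n,n+"1")[:,:,::-1].copy() for n in("scene","top")}
s=manip.get_state();M={}
for n in ims:
    r=finder.silhouettes("caddy",n); print(n,r[0]["p"] if r else None,np.round(r[0]["box"],1) if r else 0)
    if r: M[n]=r[0]["region"].astype(np.float32)
q0=(*s["position"][:2],s["position"][2]-.07,np.radians(210.1))
q=q0
for k in M: print(k,*fit({k:M[k]},*q0,True))
if M: q,e=fit(M,*q0,True); print(q,e,np.degrees(q[3])); print(*fit(M,*q,True,True))
for n in ims:
    overlay(ims[n],n,q,True,(0,0,255)); overlay(ims[n],n,(.484,.2368,.1,np.radians(30.1)),False,(255,0,0))
g=lambda im,x,y,w=160:cv2.resize(im[y:y+w*3//4,x:x+w],(400,300),interpolation=cv2.INTER_CUBIC)
cv2.imwrite("pics/c3.png",np.hstack([g(ims["top"],120,200),g(ims["scene"],420,180)]))
```

```text
t 9.2 pos [0.484  0.2341 0.2993] F [ 0.6283  0.0975 -5.5998] w 0.00909654362117391 gf 60.34871578216553 q6 1.3645072843890442
shift now-axes [ 0.1381 -0.2286 -0.0668] goal-axes [ 0.1377 -0.2289 -0.0668] turn [-0.0016  0.0133  0.1202]
scene 0.85 [516.8 206.1  87.7  88.8]
top 0.69 [184.4 267.6  79.9  94. ]
scene [0.4844 0.2361 0.2294 3.6505] 0.09608876705169678
top [0.4858 0.2342 0.2294 3.6386] 0.41065120697021484
[0.4847 0.2362 0.2294 3.6564] 0.5098711252212524 209.4971777195385
[0.4848 0.2362 0.2294 3.6563] 0.5098615288734436
```

View pics/c3.png

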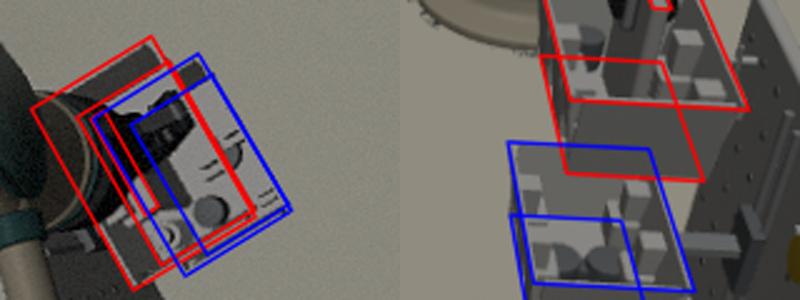

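Emit:
{"name": "servo_tool", "arguments": {"increments": [[0.1, -0.17, 1, 0, 0, 0, 1], [0, 0, 2, 0, 0, 0, 1], [0, 0, 2, 0, 0, 0, 1], [0, 0, 1.2, 0, 0, 0, 1], [0, 0, 0.5, 0, 0, 0, 1]]}}

```text
clock: 9.9
position: [0.4831, 0.2367, 0.2305]
ee_rot: [0.0, 0.965, 0.261, -0.002]
contact_force: [1.0, 0.6, -5.4]
width: 0.0095
gripper_force: 60.1
```

Emit:
{"name": "servo_tool", "arguments": {"increments": [[0, 0, 0.2, 0, 0, 0, 1], [0, 0, 0, 0, 0, 0, 1], [0, 0, 0, 0, 0, 0, 1], [0, 0, 0, 0, 0, 0, 1], [0, 0, 0, 0, 0, 0, 1]]}}

```text
clock: 10.4
position: [0.4843, 0.237, 0.2309]
ee_rot: [-0.0, 0.965, 0.261, 0.001]
contact_force: [0.9, 0.1, -6.0]
width: 0.0094
gripper_force: 60.1
```

Run:
```python
from h import *
np.set_printoptions(precision=4,suppress=True)
todo(.484,.2368,.146+.0698,30.1)
s=manip.get_state();n="scene"; im=save(n,"scene2")[:,:,::-1].copy()
q0=np.array((.4843,.236,s["position"][2]-.0698,np.radians(209.6)))
r=finder.silhouettes("caddy",n); r2=finder.silhouettes("hung_tray_floor",n)
q,e=fit({n:r[0]["region"].astype(np.float32)},*q0,True); print(q,e,np.degrees(q[3]))
overlay(im,n,q0,True,(0,0,255)); overlay(im,n,(.484,.2368,.1,np.radians(30.1)),False,(255,0,0))
cv2.imwrite("pics/c4.png",cv2.resize(im[180:330,420:620],(800,600),interpolation=cv2.INTER_CUBIC))
```

```text
t 10.4 pos [0.4843 0.237  0.2309] F [ 0.9108  0.1345 -6.009 ] w 0.009404527942754799 gf 60.11123299598694 q6 1.3680638837897339
shift now-axes [-0.0359  0.0014  1.5095] goal-axes [-0.034   0.0018  1.5096] turn [ 0.0096 -0.071   0.1906]
[0.4845 0.2386 0.1611 3.6655] 0.11144649982452393 210.02027157432653
```

View pics/c4.png

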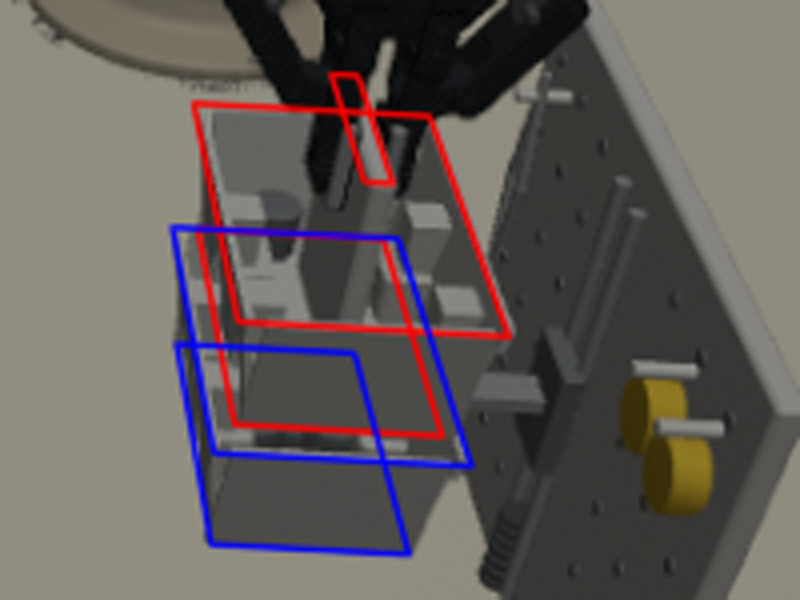

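Emit:
{"name": "servo_tool", "arguments": {"increments": [[-0.05, 0.06, 0.5, 0, 0, 0, 1], [0, 0, 0.5, 0, 0, 0, 1], [0, 0, 0.4, 0, 0, 0, 1], [0, 0, 0.3, 0, 0, 0, 1], [0, 0, 0.3, 0, 0, 0, 1]]}}

```text
clock: 11.05
position: [0.4836, 0.236, 0.2099]
ee_rot: [0.0, 0.965, 0.261, -0.0]
contact_force: [-1.0, 0.5, -3.6]
width: 0.0091
gripper_force: 60.5
```

Emit:
{"name": "servo_tool", "arguments": {"increments": [[0, 0, 0.2, 0, 0, 0, 1], [0, 0, 0.2, 0, 0, 0, 1], [0, 0, 0, 0, 0, 0, 1], [0, 0, 0, 0, 0, 0, 1], [0, 0, 0, 0, 0, 0, 1]]}}

```text
clock: 11.55
position: [0.4839, 0.2362, 0.2065]
ee_rot: [-0.0, 0.965, 0.261, 0.0]
contact_force: [-0.8, 0.7, -4.1]
width: 0.0089
gripper_force: 60.5
```

Run:
```python
from h import *
np.set_printoptions(precision=4,suppress=True)
todo(.484,.2365,.146+.0698,30.1); print(manip.get_state()["moment"])
```

```text
t 11.55 pos [0.4839 0.2362 0.2065] F [-0.8451  0.749  -4.1129] w 0.0088766175372573 gf 60.515888929367065 q6 1.3668269145343663
shift now-axes [ 0.0251 -0.0249 -0.9286] goal-axes [ 0.0247 -0.025  -0.9286] turn [-0.0003 -0.0198  0.1906]
[-0.1114  0.208  -0.0365]
```

Emit:
{"name": "servo_tool", "arguments": {"increments": [[0, 0, 0.4, 0, 0, 0, 1], [0, 0, 0.5, 0, 0, 0, 1], [0, 0, 0.5, 0, 0, 0, 1], [0, 0, 0.5, 0, 0, 0, 1], [0, 0, 0.3, 0, 0, 0, 1]]}}

```text
clock: 12.05
position: [0.4842, 0.2363, 0.1841]
ee_rot: [-0.0, 0.965, 0.261, 0.0]
contact_force: [0.1, -0.5, -1.0]
width: 0.0091
gripper_force: 61.1
```

Emit:
{"name": "servo_tool", "arguments": {"increments": [[0, 0, 0, 0, 0, 0, 1], [0, 0, 0, 0, 0, 0, 1], [0, 0, 0, 0, 0, 0, 1], [0, 0, 0, 0, 0, 0, 1], [0, 0, 0, 0, 0, 0, 1]]}}

```text
clock: 12.55
position: [0.4842, 0.2363, 0.1846]
ee_rot: [-0.0, 0.965, 0.261, 0.001]
contact_force: [0.9, -0.5, -1.7]
width: 0.0087
gripper_force: 61.0
```

Run:
```python
from h import *
np.set_printoptions(precision=4,suppress=True)
F=[]
for i in range(8): optics.get_image("top"); F.append(manip.get_state()["contact_force"])
F=np.array(F); print(F[:,2],F.mean(0)); todo(.484,.2365,.146+.0698,30.1)
```

```text
[-1.6183 -1.2576 -0.9962 -0.1842 -1.2093 -1.348  -0.3134 -1.0511] [ 1.0424  0.7291 -0.9973]
t 12.95 pos [0.4841 0.2362 0.1844] F [ 0.4792  0.7471 -1.0511] w 0.009646880289427102 gf 61.05616807937622 q6 1.366834602062933
shift now-axes [ 0.0056 -0.0292 -3.1384] goal-axes [ 0.0032 -0.0293 -3.1384] turn [ 0.0026 -0.0411  0.1884]
```

Emit:
{"name": "servo_tool", "arguments": {"increments": [[0, 0, 0.2, 0, 0, 0, 1], [0, 0, 0.2, 0, 0, 0, 1], [0, 0, 0.2, 0, 0, 0, 1], [0, 0, 0, 0, 0, 0, 1], [0, 0, 0, 0, 0, 0, 1]]}}

```text
clock: 13.45
position: [0.4841, 0.2362, 0.1784]
ee_rot: [-0.0, 0.965, 0.261, 0.0]
contact_force: [2.6, 0.4, 0.0]
width: 0.0095
gripper_force: 61.2
```

Run:
```python
from h import *
np.set_printoptions(precision=4,suppress=True)
F=[]
for i in range(40): optics.get_image("top"); F.append(manip.get_state()["contact_force"])
F=np.array(F); print(F.mean(0),F.std(0),F[:20].mean(0)); todo(.484,.2365,.146+.0698,30.1)
```

```text
[2.3094 1.4274 0.1039] [0.6072 0.5831 0.5271] [1.9805 1.2943 0.1222]
t 15.45 pos [0.4839 0.2361 0.1783] F [ 2.1221  1.6322 -1.184 ] w 0.009080595095369213 gf 61.17879867553711 q6 1.3668054755572758
shift now-axes [ 0.0256 -0.0268 -3.7467] goal-axes [ 0.0247 -0.0268 -3.7467] turn [-0.0009 -0.0122  0.1906]
```

Emit:
{"name": "servo_tool", "arguments": {"increments": [[0.1, 0, 0, 0, 0, 0, 1], [0, 0, 0, 0, 0, 0, 1], [0, 0, 0, 0, 0, 0, 1], [0, 0, 0, 0, 0, 0, 1], [0, 0, 0, 0, 0, 0, 1]]}}

```text
clock: 15.95
position: [0.4842, 0.2363, 0.1781]
ee_rot: [0.0, 0.965, 0.261, -0.001]
contact_force: [0.6, 0.2, -0.3]
width: 0.0092
gripper_force: 61.2
```

Run:
```python
from h import *
np.set_printoptions(precision=4,suppress=True)
F=[];m=[]
for i in range(30): optics.get_image("scene"); s=manip.get_state(); F.append(s["contact_force"]);m.append(s["moment"])
F=np.array(F); print(F.mean(0),F[:15].mean(0),np.mean(m,0)); todo(.484,.2365,.146+.0698,30.1)
n="scene"; im=save(n,"scene3")[:,:,::-1].copy(); p=manip.get_state()["position"]
overlay(im,n,(*p[:2],p[2]-.0698,np.radians(210.1)),True,(0,0,255)); overlay(im,n,(.484,.2368,p[2]-.0698-.046,np.radians(30.1)),False,(255,0,0))
cv2.imwrite("pics/c5.png",cv2.resize(im[200:350,420:620],(800,600),interpolation=cv2.INTER_CUBIC))
```

```text
[-1.1504 -1.0964 -0.0047] [-0.6606 -0.673   0.0219] [-0.3452  0.2322  0.0089]
t 17.45 pos [0.4844 0.2365 0.1782] F [-2.2852 -1.7107  0.6212] w 0.008938267500877837 gf 61.17990016937256 q6 1.3672491885501037
shift now-axes [-0.0389 -0.0231 -3.7593] goal-axes [-0.0364 -0.0226 -3.7593] turn [-0.007   0.0391  0.1873]
```

View pics/c5.png

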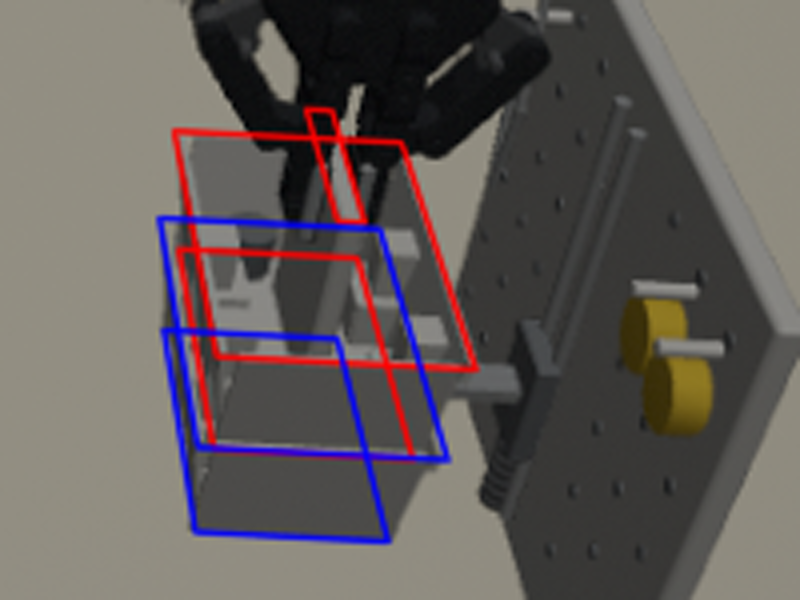

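Emit:
{"name": "servo_tool", "arguments": {"increments": [[-0.05, 0, 0, 0, 0, 0, 1], [0, 0, 0, 0, 0, 0, 1], [0, 0, 0, 0, 0, 0, 1], [0, 0, 0, 0, 0, 0, 1], [0, 0, 0, 0, 0, 0, 1]], "squeeze": 20}}

```text
clock: 18.0
position: [0.4844, 0.2365, 0.1783]
ee_rot: [-0.0, 0.965, 0.261, 0.0]
contact_force: [-1.4, -0.6, 0.2]
width: 0.0093
gripper_force: 61.2
```

Emit:
{"name": "servo_tool", "arguments": {"increments": [[0, 0, 0, 0, 0, 0, 0.7], [0, 0, 0, 0, 0, 0, 0.6], [0, 0, 0, 0, 0, 0, 0.5], [0, 0, 0, 0, 0, 0, 0.3], [0, 0, 0, 0, 0, 0, 0.2]]}}

```text
clock: 18.5
position: [0.4845, 0.2365, 0.1784]
ee_rot: [-0.0, 0.965, 0.261, 0.0]
contact_force: [-0.3, 0.2, 0.6]
width: 0.0342
gripper_force: 0.0
```

Emit:
{"name": "servo_tool", "arguments": {"increments": [[0, 0, 0, 0, 0, 0, 0], [0, 0, 0, 0, 0, 0, 0], [0, 0, -1, 0, 0, 0, 0], [0, 0, -2, 0, 0, 0, 0], [0, 0, -3, 0, 0, 0, 0]]}}

```text
clock: 19.0
position: [0.4834, 0.2361, 0.2382]
ee_rot: [0.0, 0.965, 0.261, -0.002]
contact_force: [0.8, 0.5, -0.6]
width: 0.0429
gripper_force: 0.0
```

Emit:
{"name": "servo_tool", "arguments": {"increments": [[0, 0, -3, 0, 0, 0, 0], [0, 0, -3, 0, 0, 0, 0], [0, 0, -3, 0, 0, 0, 0], [0, 0, -2, 0, 0, 0, 0], [0, 0, 0, 0, 0, 0, 0]]}}

```text
clock: 19.5
position: [0.4856, 0.2369, 0.3524]
ee_rot: [-0.0, 0.965, 0.261, 0.004]
contact_force: [-0.1, -0.0, -0.1]
width: 0.0425
gripper_force: 0.0
```

Run:
```python
from h import *
np.set_printoptions(precision=4,suppress=True)
todo(.484,.2365,.3,30.1)
n="scene"; im=save(n,"scene4")[:,:,::-1].copy()
r=finder.silhouettes("caddy",n); q,e=fit({n:r[0]["region"].astype(np.float32)},.484,.2365,.108,np.radians(210),True,True); print(q,e,np.degrees(q[3]))
overlay(im,n,q,True,(0,0,255)); overlay(im,n,(.484,.2368,q[2]-.046,np.radians(30.1)),False,(255,0,0))
cv2.imwrite("pics/c6.png",cv2.resize(im[200:350,420:620],(800,600),interpolation=cv2.INTER_CUBIC))
```

```text
t 19.5 pos [0.4856 0.2369 0.3524] F [-0.1388 -0.0477 -0.0723] w 0.04250823208601525 gf 0.0 q6 1.3669731308989082
shift now-axes [-0.1998 -0.0586  5.2398] goal-axes [-0.1593 -0.0501  5.2413] turn [ 0.0865 -0.4446  0.1965]
[0.4713 0.2348 0.1001 3.6743] 0.037574946880340576 210.5223671027894
```

View pics/c6.png

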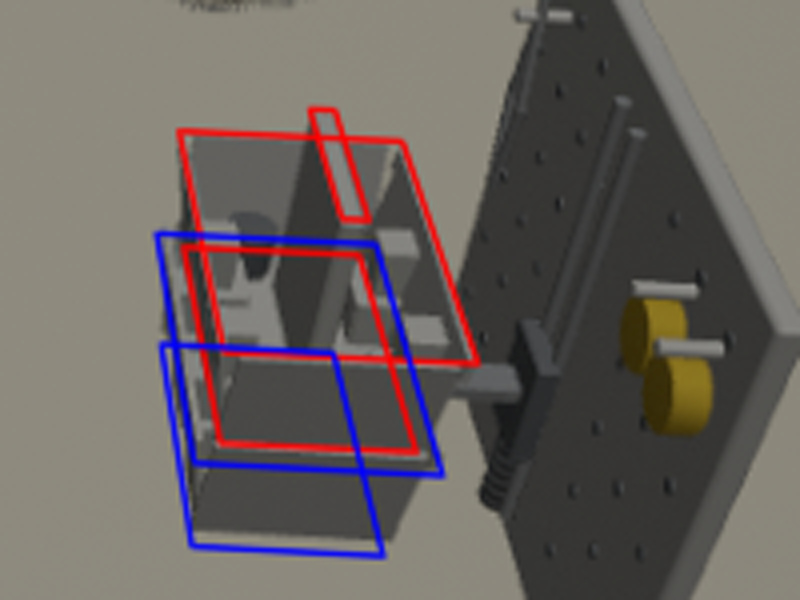

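The caddy's pixels match the held-and-balanced picture: rim corner near (478, 365), near rim edge from (220, 355). It neither dropped nor bounced. The free-height fit is skewed because the tray hides the foot. The gripper is clear.

```bash
python3 -c "
from rig import manip; print(manip.sign_off())"
```

```text
the job is handed in; nothing more can be done
None
```

The caddy stands end for end on the hung tray's ledges, released at the spring's balance point with no drop or bounce seen, and the job was handed in at about 20 s; the judge's verdict was not shown.

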